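Lay out a keepsake box for glue-up

TASK

Lay the box parts out for gluing around the fixed bottom panel, whose white strip marks its front edge: the board with the brass plate in front, the pale board behind, and, seen from the front, the plain dark end on the left and the one with the white disc on the right, each flat, face up, parallel to its edge, centred on it and 40 mm clear of it for the glue brush. Stand the cross divider on the middle of the panel, its long slat along the panel's long side. Let everything go, and leave the glue bottle, brush and small open box alone.

Things in the scene. Friction and masses are not known exactly. Their poses are not given: they have to be found in the camera images.
- bottom: Box bottom panel, dark walnut, fixed to the bench, 100 x 72 x 8 mm, a 12 mm wide white strip in its top along one long edge, the FRONT edge. Any turn. Origin: centre of underside, on the bench; y along its 100 mm length. Front edge faces its -x, back edge +x, left edge +y, right edge -y (left, right as seen standing at the front edge looking to the back edge).
- front: Front board of the box: dark walnut, 100 x 36 x 12 mm, with a brass keyhole plate (34 x 18 mm) in the middle of its face. Lies flat, face up, loose on the bench at the start. Origin: centre of its underside; x along its length, y across its width, z up. Looks the same after a half turn about z. Weighs about 35 g.
- back: Back board of the box: pale maple, plain, 100 x 36 x 12 mm. Lies flat, face up, loose on the bench at the start. Origin: centre of its underside; x along its length, y across its width, z up. Looks the same after a half turn about z. Weighs about 35 g.
- left_end: Left end board of the box: dark walnut, plain, 72 x 36 x 12 mm. Lies flat, face up, loose on the bench at the start. Origin: centre of its underside; x along its length, y across its width, z up. Looks the same after a half turn about z. Weighs about 25 g.
- right_end: Right end board of the box: dark walnut, 72 x 36 x 12 mm, with a round white inlay of 24 mm diameter in the middle of its face. Lies flat, face up, loose on the bench at the start. Origin: centre of its underside; x along its length, y across its width, z up. Looks the same after a half turn about z. Weighs about 25 g.
- divider: Cross divider: two pale maple slats crossing at right angles at their middles, 9 mm thick, 26 mm high, upright; the long slat 84 mm (along its x), the short 56 mm (along y). One piece, 30 g. Origin: centre of the cross, underside; z up. Same after a half turn about z. Can be pinched across an arm of the long slat 27 mm from the centre.
- glue: Bystander, leave alone: yellow glue bottle, 54 mm across and 130 mm high, upright. Origin: centre of its underside.
- brush: Bystander, leave alone: glue brush with a red handle, 170 mm long, lying on the far part of the bench, roughly along world y.
- keybox: Bystander, leave alone: small open walnut box with pale splines in it, on the far part of the bench, 120 x 160 x 45 mm. Origin: centre of its underside.
There are look-alikes about, which are no part of the job. Leave any green or turquoise look-alike of the left_end alone. What is shaped like the back but purple is not meant.

How it is judged:
By the outcome, as a careful person would: the job done as asked, in the order asked, and still so for the second after the job is handed in, with the robot touching nothing.
It also fails if it takes over 115 s, if anything falls off the work surface, if the arm or the gripper's body presses on something with over 40 N, if the wrist force passes 120 N, or if a joint passes its speed limit or range.

ROBOT

A 7-joint arm with a two-finger parallel gripper is mounted at the origin on the work surface. World frame = base frame: x ahead of the robot, y to its left, z up, the work surface at z = 0. Lengths are in m, angles in rad, forces in N, time in s.
With the tool pointing down it reaches from about 0.4 to 0.9 m from the base axis. Payload 5.6 kg.
Tool frame: the origin (TCP) lies midway between the tips of the shut fingers; the grasp point (between the pads) lies 19 mm behind it; z points along the fingers, y is the line along which they close (so a half turn about z gives the same grasp; the last joint's range is limited). The gripper opens to 92 mm and grips with 3 to 60 N. Pads are 20 mm wide; open, the fingers measure 128 mm over their backs; the gripper's body (75 mm by 189 mm) begins 69 mm behind the grasp point.
Start: joints at [1.137, 0.468, -0.012, 1.603, 0.006, 1.071, -0.056], TCP at [0.248, -0.601, 0.215] pointing down, gripper open.
Joint ranges: [-2.53, 2.53], [-0.31, 2.02], [-1.57, 1.55], [0.28, 2.44], [-1.29, 4.43], [0.15, 1.84], [-2.92, 2.92]. Speed limits (rad/s): [2.57, 2.57, 3.14, 3.14, 3.14, 3.14, 3.14].

INTERFACE

Orientations are given as a 3x3 rotation matrix whose columns are the frame's x, y, z axes.
In Python, from station import env, effector, solver, viewer, workorder, search_frame, tip_of gives the robot as it stands. Calls block until the motion is done:
- env.reach(position, orientation): joint-space move of the TCP to a pose.
- env.movel(position, frame=None, rate=0.15): straight line of the TCP; frame=None keeps the orientation; rate is the mean speed in m/s.
- env.goto_joints(angles): joint-space move.
- effector.release() and effector.grasp(squeeze=None): open the fingers fully, or close them until they stop; squeeze is the grip in N (None keeps the last).
- env.pause(seconds).
- solver.inverse_kinematics(position, orientation): joint angles nearest the present ones, or None.
- env.sense(): the state.
- viewer.read_camera(name): name is "scene" or "top" or "wrist"; returns (picture, depth): 400x640x3 uint8, red, green, blue; 400x640 float32, m along the optical axis (not along the pixel's ray), 0 where there is no reading.
- viewer.camera_info(name): a dict with "intrinsics" (3x3 intrinsics, pixels), "eye" and "rotation" of the camera in the world; the wrist camera has in their place "T_tool_cam" (4x4, takes a point from camera to tool coordinates, whose origin is the TCP and whose axes are the flange's). Camera axes: x right, y up, looking along -z (the intrinsics and any distortion apply to the point x, -y, -z); pixel columns grow to the right and rows downward; lengths in m; the calibration is good to about 2 mm. A picture is of the moment at which its call begins: read the wrist's pose just before it. camera_info takes no time and is no camera call.
A pose or a line that the arm cannot do raises env.PlanningError and nothing moves.
- workorder.finish_job(): hands the job in; it is judged then, once.
Trained networks look in the newest picture that a camera, given by its name, has taken for a name from the list of things; names that differ only in an ending like _2 or _b are one class to them, and where a whole thing is asked for, a point or a joint stands for the part that bears it (a point fixed in the world has none). Each returns a list of dicts, best first, with "score" (0 to 1); they miss things now and then, are a little off and sometimes report something else, mostly with a low value. They report only what shows in the picture. A call takes as long as a camera call. They do not tell look-alikes from the thing itself.
- search_frame(camera, name): "at" ([x, y, z] in m, in world coordinates, good to about 4 mm: the middle of the surface that is visible of it).
- tip_of(camera, name): "at" ([x, y, z] in m, in world coordinates, good to about 4 mm: a listed point, or the origin of a listed thing).
The state is a dict: "t": time; "joint_positions": joint angles; "joint_velocities": joint speeds; "tau": joint torques, N m; "ee_pos": TCP position; "tcp_rot": TCP orientation; "wrist_force": force on the tool from outside, world axes, zero at the start; "moment": the same for the moment, N m; "gripper_width": finger opening in m; "grasp_force": force on a finger pad.
Only numpy, scipy, OpenCV 4.12 (cv2) and the standard library are available. Lean on these libraries where they do the work, as an engineer would, in place of code of your own. Each camera call takes 0.05 s, during which the arm holds its last target. There are 200 camera calls.

## Working session

There is one attempt and no reset: what is moved stays moved. The work goes in short steps, each a Python script; the robot and the scene stay as the last script left them, time stands still between calls to the robot, and variables do not carry over. Pictures are saved under pics/ and viewed, at most 14 in all, crops included, and the job is handed in when it is done.

```bash
ls; mkdir -p pics
python3 - <<'E'
from station import *
import cv2,numpy as np
for c in ("top","scene"):
    p,d=viewer.read_camera(c); cv2.imwrite(f"pics/{c}0.png",p[:,:,::-1]); np.savez(f"{c}0.npz",p=p,d=d)
    i=viewer.camera_info(c); print(c,i)
    for n in ("bottom","front","back","left_end","right_end","divider","glue","brush","keybox"):
        r=tip_of(c,n); print(n,[(np.round(x["at"],3).tolist(),round(x["score"],2)) for x in r])
print(env.sense()["t"])
E
```

```text
pics
top {'intrinsics': array([[368.38539152,   0.        , 321.01166328],
       [  0.        , 368.38539152, 199.40382508],
       [  0.        ,   0.        ,   1.        ]]), 'eye': array([ 0.36789715, -0.00233844,  1.03882682]), 'rotation': array([[ 0.01645839,  0.98507814, -0.17131895],
       [-0.99982427,  0.01775243,  0.00602403],
       [ 0.00897547,  0.1711897 ,  0.9851972 ]])}
bottom [([0.524, 0.2, -0.003], 0.68)]
front [([0.449, -0.39, 0.004], 0.83), ([0.599, -0.354, 0.004], 0.19)]
back [([0.591, -0.044, -0.0], 0.72), ([0.459, -0.12, -0.003], 0.59), ([0.684, 0.417, -0.004], 0.56)]
left_end [([0.329, -0.273, -0.003], 0.87), ([0.469, -0.266, 0.001], 0.77), ([0.326, -0.148, 0.001], 0.64)]
right_end [([0.6, -0.354, 0.004], 0.86), ([0.68, 0.419, -0.001], 0.24)]
divider [([0.611, -0.206, -0.002], 0.57)]
glue [([0.684, 0.418, -0.002], 0.87)]
brush []
keybox [([0.769, -0.026, 0.003], 0.87)]
scene {'intrinsics': array([[401.94509187,   0.        , 321.29853262],
       [  0.        , 401.94509187, 197.31708982],
       [  0.        ,   0.        ,   1.        ]]), 'eye': array([ 1.06653875, -0.45129382,  0.98366016]), 'rotation': array([[ 0.67022122, -0.60325937,  0.43229811],
       [ 0.74215998,  0.54591635, -0.38881089],
       [-0.00144479,  0.58142366,  0.81359968]])}
bottom []
front [([0.448, -0.388, 0.002], 0.61), ([0.766, -0.028, -0.001], 0.59)]
back [([0.463, -0.124, -0.002], 0.73), ([0.592, -0.051, -0.001], 0.71)]
left_end [([0.47, -0.263, 0.002], 0.9), ([0.333, -0.275, 0.003], 0.86), ([0.327, -0.145, -0.003], 0.78), ([0.736, -0.3, 0.0], 0.57)]
right_end [([0.602, -0.356, -0.003], 0.67)]
divider [([0.611, -0.207, 0.002], 0.83)]
glue [([0.675, 0.421, -0.0], 0.75)]
brush [([0.735, -0.3, -0.0], 0.82)]
keybox [([0.769, -0.025, -0.002], 0.62)]
1.0
```

View pics/top0.png

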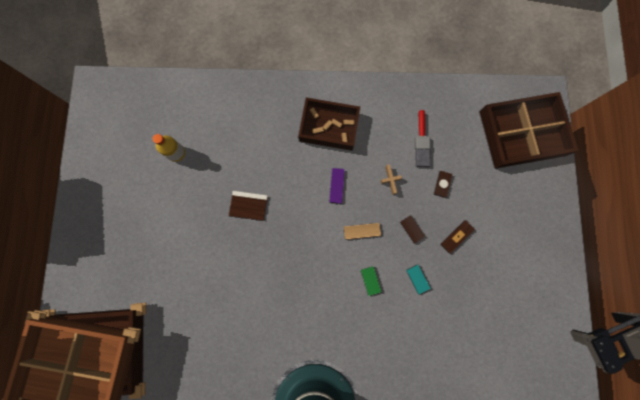

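View pics/scene0.png

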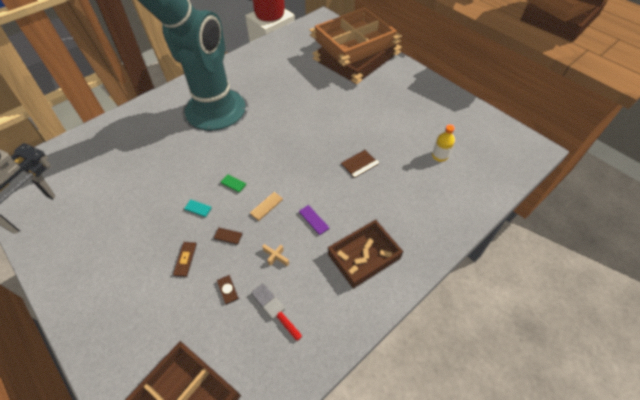

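Top picture, what could be taken for what:
- **front:** only (458,237), dark with brass.
- **back:** pale (362,231). The purple one at (337,186) is excluded.
- **left_end:** plain dark (412,229). Green (371,281) and turquoise (418,279) are excluded.
- **right_end:** (443,184), with the disc.
- **divider:** the small cross (391,180). The crosses in the big boxes at (530,128) and (72,368) are fixtures.
- **bottom:** (249,205), with its white strip towards world +x. So front is +x and left is world −y.

Next I'll check this in a close crop.

```bash
cat > h.py <<'E'
from station import *
import cv2,numpy as np
from scipy.optimize import minimize
def cam(name):
    """K, R (world from camera, y-down/z-forward), eye, picture"""
    i=viewer.camera_info(name)
    if name=="wrist":
        s=env.sense(); T=np.array(i["T_tool_cam"]); W=np.eye(4); W[:3,:3]=s["tcp_rot"]; W[:3,3]=s["ee_pos"]
        M=W@T; R,e=M[:3,:3],M[:3,3]
    else: R,e=np.array(i["rotation"]),np.array(i["eye"])
    p,d=viewer.read_camera(name)
    return np.array(i["intrinsics"]),R@np.diag([1,-1,-1.]),e,p,d
def proj(c,P): q=(np.asarray(P)-c[2])@c[1]; q=q@c[0].T; return q[:,:2]/q[:,2:]
SZ=dict(bottom=[(.072,.1,.008)],front=[(.1,.036,.012)],back=[(.1,.036,.012)],left_end=[(.072,.036,.012)],
        right_end=[(.072,.036,.012)],divider=[(.084,.009,.026),(.009,.056,.026)])
def render(c,name,v,z0,off,sh,S):
    m=np.zeros(sh,np.uint8); x,y,a=v; R=np.array([[np.cos(a),-np.sin(a)],[np.sin(a),np.cos(a)]])
    for l,w,h in SZ[name]:
        P=np.array([[*(R@[i*l/2,j*w/2]+[x,y]),z0+k*h] for i in(-1,1) for j in(-1,1) for k in(0,1)])
        q=((proj(c,P)-off+.5)*S-.5)
        cv2.fillConvexPoly(m,cv2.convexHull((q*16).round().astype(np.int32)),1,cv2.LINE_8,4)
    return m
def locate(c,name,xy,z0=0,rad=.075,S=4):
    """fit (x,y,yaw) of the named solid to the not-bench mask near xy; returns v, IoU"""
    q=proj(c,[[xy[0]+dx,xy[1]+dy,z0] for dx in(-rad,rad) for dy in(-rad,rad)])
    lo=np.maximum(q.min(0).astype(int),0); hi=np.minimum(q.max(0).astype(int),[640,400])
    im=cv2.resize(c[3][lo[1]:hi[1],lo[0]:hi[0]],None,fx=S,fy=S,interpolation=cv2.INTER_CUBIC).astype(int)
    r,b=im[...,0],im[...,2]; bench=np.median(im.reshape(-1,3),0)
    m=((r-b>.22*np.maximum(r,25))|(im.min(2)>bench.max()+45)).astype(np.uint8)
    n,L,st,ce=cv2.connectedComponentsWithStats(m)
    t=(proj(c,[[*xy,z0+.01]])[0]-lo)*S
    k=min((k for k in range(1,n) if st[k,4]>25*S*S),key=lambda k:np.hypot(*(ce[k]-t)))
    mm=(L==k).astype(np.uint8)
    if name!="divider":
        if name=="bottom": mm=cv2.morphologyEx(m,cv2.MORPH_CLOSE,np.ones((2*S+1,)*2))
        cs=cv2.findContours(mm,0,1)[0]; mm=cv2.drawContours(np.zeros_like(mm),[max(cs,key=cv2.contourArea)],-1,1,-1)
    def cost(u):
        w=render(c,name,u*[.01,.01,.2],z0,lo,mm.shape,S); return 1-(w&mm).sum()/max(1,(w|mm).sum())
    best=None
    for a in np.arange(0,np.pi,np.pi/8):
        x0=np.array([xy[0]/.01,xy[1]/.01,a/.2])
        o=minimize(cost,x0,method="Nelder-Mead",options=dict(initial_simplex=x0+np.vstack([[0,0,0],np.eye(3)*[1,1,1.]]),xatol=.01,fatol=1e-4))
        if best is None or o.fun<best.fun: best=o
    v=best.x*[.01,.01,.2]; v[2]=(v[2]+np.pi/2)%np.pi-np.pi/2
    return v,1-best.fun
E
python3 - <<'E'
from h import *
c=cam("top")
im=cv2.resize(c[3][150:310,220:480],None,fx=3,fy=3,interpolation=cv2.INTER_CUBIC); cv2.imwrite("pics/crop.png",im[:,:,::-1])
for n,xy in dict(bottom=(.524,.2),front=(.449,-.39),back=(.459,-.12),left_end=(.469,-.266),right_end=(.6,-.354),divider=(.611,-.206)).items():
    print(n,*[np.round(x,4) for x in locate(c,n,xy)])
print(viewer.camera_info("wrist"))
E
```

```text
bottom [ 0.527   0.1986 -0.124 ] 0.9598
front [ 0.4494 -0.3934 -0.8047] 0.95
back [ 0.4604 -0.1249 -1.4575] 0.939
left_end [ 0.4677 -0.2661  0.5495] 0.8935
right_end [ 0.6003 -0.3581 -0.3042] 0.8927
divider [ 0.6089 -0.2067  0.2311] 0.9183
{'intrinsics': array([[310.68816651,   0.        , 322.41912822],
       [  0.        , 310.68816651, 202.12128118],
       [  0.        ,   0.        ,   1.        ]]), 'T_tool_cam': array([[-4.12330133e-04,  9.71956850e-01,  2.35158909e-01,
         6.53587012e-02],
       [ 9.99999859e-01,  3.21903314e-04,  4.22922288e-04,
         7.87809700e-05],
       [ 3.35363783e-04,  2.35159050e-01, -9.71956845e-01,
        -1.69820826e-01],
       [ 0.00000000e+00,  0.00000000e+00,  0.00000000e+00,
         1.00000000e+00]])}
```

View pics/crop.png

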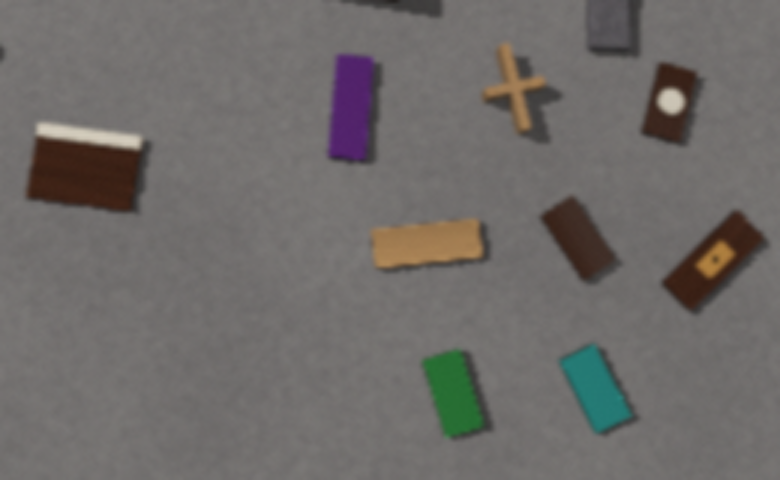

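The crop confirms every choice: white strip at the top of the panel (90,135), pale back (428,243), plain dark end (580,238), disc end (670,103), brass front (713,260), cross (515,88). Next I'll hover and refine the poses with the wrist camera.

```bash
cat >> h.py <<'E'
def Rdown(a): # tool x along yaw a, pointing down, fingers close across it
    c,s=np.cos(a),np.sin(a); return np.array([[c,s,0],[s,-c,0],[0,0,-1.]])
def best_yaw(p,a):
    q0=np.array(env.sense()["joint_positions"]); o=[]
    for b in (a,a+np.pi):
        q=solver.inverse_kinematics(np.array(p),Rdown(b))
        if q is not None: o.append((np.abs(np.array(q)-q0).max(),b))
    return min(o)[1]
def hover(x,y,z,a):
    b=best_yaw((x,y,z),a); env.reach(np.array([x,y,z]),Rdown(b)); return b
def wrist(name,xy,**k):
    c=cam("wrist"); return locate(c,name,xy,**k)
def st(): s=env.sense(); return round(s["t"],1),np.round(s["ee_pos"],4),round(s["gripper_width"],4),round(s["grasp_force"],1),np.round(s["wrist_force"],1)
E
python3 - <<'E'
from h import *
b=hover(.527,.199,.2,-.124); print(b,st()); 
for S in (4,6): print(*[np.round(x,4) for x in wrist("bottom",(.527,.199),S=S)])
p,_=viewer.read_camera("wrist"); cv2.imwrite("pics/w1.png",p[:,:,::-1])
b=hover(.449,-.393,.2,-.805); print(b,st()); print(*[np.round(x,4) for x in wrist("front",(.449,-.393))])
E
```

```text
3.017592653589793 (4.0, array([0.5274, 0.1981, 0.1998]), 0.0921, 0.0, array([-0.4, -0.5, -0.6]))
[ 0.5268  0.2002 -0.1262] 0.9846
[ 0.5266  0.2001 -0.1247] 0.9829
2.336592653589793 (6.3, array([ 0.4499, -0.3916,  0.2002]), 0.0922, 0.0, array([0.4, 0.2, 0.3]))
[ 0.4502 -0.3913 -0.814 ] 0.9793
```

View pics/w1.png

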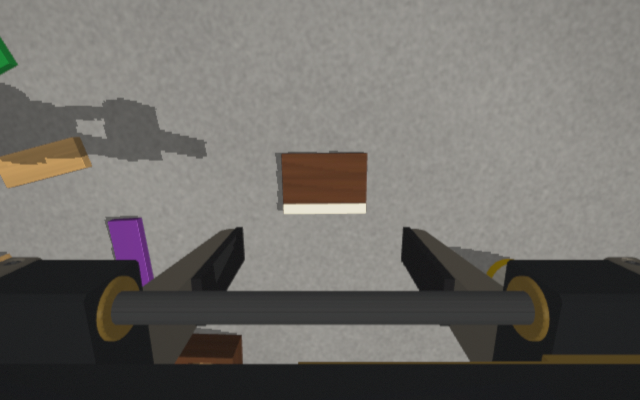

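The wrist view shows the panel at (324,183) with its white strip at the row-208 side, which faces the camera side (+x). The fit is good to sub-mm. Next is the front board. Opened fully, the fingers would overlap the panel edge by 6 mm, so I'll grip high and release just above the 8 mm panel.

```bash
cat >> h.py <<'E'
B=np.array([.5267,.2001]); TH=np.pi-.1255
ex,ey=np.array([np.cos(TH),np.sin(TH)]),np.array([-np.sin(TH),np.cos(TH)])
GOAL=dict(front=(B-ex*.094,TH+np.pi/2),back=(B+ex*.094,TH+np.pi/2),left_end=(B+ey*.108,TH),right_end=(B-ey*.108,TH),divider=(B,TH+np.pi/2))
def settle(p,R,n=2):
    cmd=np.array(p,float)
    for _ in range(n):
        env.pause(.15); e=np.array(p)-env.sense()["ee_pos"]
        if np.abs(e).max()<4e-4: return
        cmd+=e; env.movel(cmd,R,rate=.05)
def go(name,xy0,zg,lift,grip=15,length=False,arm=0,z0=0.,look=None):
    """pick name near xy0 with TCP zg above its underside, put it at GOAL with underside at z0+lift"""
    xy0=np.array(xy0[:2])
    v,q=wrist(name,xy0) if look is None else look
    print(name,"seen",np.round(v,4),round(q,3)); 
    if q<.85: return print("poor fit")
    c=v[:2]; u=np.array([np.cos(v[2]),np.sin(v[2])]); g=c+arm*u
    a=best_yaw((*g,.1),v[2]+(np.pi/2 if length else 0)); R=Rdown(a)
    env.reach(np.array([*g,.07]),R); env.movel(np.array([*g,zg]),R,rate=.12); settle([*g,zg],R,1)
    effector.grasp(grip); env.pause(.2); s=env.sense(); print("gripped",st())
    d=R[:2,:2].T@(c-s["ee_pos"][:2]); d[1]=0
    if arm and abs(d[0])<.02: print("odd offset",d)
    env.movel(np.array([*s["ee_pos"][:2],.1]),R,rate=.25); print("lifted",st())
    G,T=GOAL[name]; o=[]
    q0=np.array(env.sense()["joint_positions"])
    for k in (0,1):
        b=a+T-v[2]+k*np.pi; R=Rdown(b); p=G-R[:2,:2]@d
        j=solver.inverse_kinematics(np.array([*p,.1]),R)
        if j is not None: o.append((np.abs(np.array(j)-q0).max(),b))
    R=Rdown(min(o)[1]); p=G-R[:2,:2]@d; z=z0+lift+zg
    env.reach(np.array([*p,.1]),R); env.movel(np.array([*p,z+.015]),R,rate=.2); settle([*p,z+.015],R,1)
    env.movel(np.array([*p,z]),R,rate=.05); settle([*p,z],R); print("release",st())
    effector.release(); env.pause(.2); print("open",st())
    env.movel(np.array([*p,.15]),R,rate=.25)
    return v
def check(name,z0=0):
    G,T=GOAL[name]; v,q=wrist(name,G,z0=z0); e=v[:2]-G
    print("CHECK",name,"mm",np.round([e@ex*1e3,e@ey*1e3],1),"deg",round(np.degrees((v[2]-T+np.pi/2)%np.pi-np.pi/2),2),round(q,3))
    return v
E
python3 - <<'E'
from h import *
go("front",(.4502,-.3913),.0065,.0032)
c=cam("wrist"); cv2.imwrite("pics/w2.png",c[3][:,:,::-1]); check("front"); print(st())
E
```

```text
front seen [ 0.4502 -0.3913 -0.8135] 0.979
gripped (9.2, array([ 0.4496, -0.391 ,  0.0056]), 0.0355, 15.0, array([ 0.6, -0.2, -0.3]))
lifted (9.7, array([ 0.4493, -0.3913,  0.1004]), 0.036, 15.0, array([ 0.2,  0.5, -0.8]))
release (13.3, array([0.6199, 0.1878, 0.0098]), 0.0357, 15.0, array([-0. ,  0.5, -0.3]))
open (14.5, array([0.6198, 0.1876, 0.0097]), 0.0921, 0.0, array([ 0.7,  0.1, -0.1]))
CHECK front mm [ 0.4 -0.1] deg -0.01 0.977
(15.3, array([0.619 , 0.1868, 0.1477]), 0.0922, 0.0, array([-0.3, -0.2,  0.3]))
```

View pics/w2.png

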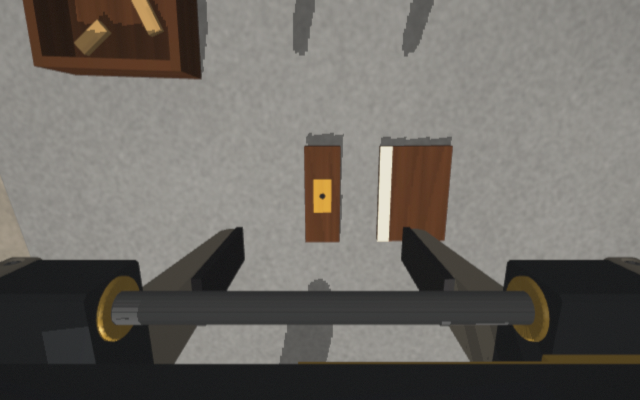

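Front (322,195) sits parallel to the strip side of the panel (415,193), with an error under 0.5 mm. Next are the back and left end.

Run:
```python
from h import *
print("bottom now",wrist("bottom",B))
hover(.46,-.124,.2,-1.457); go("back",(.46,-.124),.0065,.0032); check("back")
hover(.468,-.265,.2,.55+np.pi/2); go("left_end",(.468,-.265),.004,.0005,length=True); check("left_end")
print("bottom now",wrist("bottom",B))
c=cam("wrist"); cv2.imwrite("pics/w3.png",c[3][:,:,::-1]);print(st())
```

```text
bottom now (array([ 0.52617809,  0.20020473, -0.12487195]), np.float64(0.9024740050197203))
back seen [ 0.4605 -0.123  -1.4494] 0.987
gripped (19.5, array([ 0.4599, -0.1228,  0.0057]), 0.036, 15.0, array([0.5, 0.1, 1. ]))
lifted (20.0, array([ 0.4597, -0.1233,  0.0999]), 0.0357, 15.0, array([-0.1,  0.2, -1.6]))
release (22.8, array([0.4335, 0.2123, 0.0098]), 0.0355, 15.0, array([ 0. ,  0.6, -0.7]))
open (23.9, array([0.4334, 0.2121, 0.0097]), 0.0921, 0.0, array([0.1, 0.1, 0.2]))
CHECK back mm [ 0.4 -0.1] deg -0.03 0.991
left_end seen [ 0.4687 -0.265   0.5758] 0.964
gripped (28.8, array([ 0.4681, -0.2647,  0.0031]), 0.0719, 15.0, array([ 0.6, -0.7,  1. ]))
lifted (29.3, array([ 0.4677, -0.265 ,  0.1001]), 0.072, 15.0, array([-0.6,  0.5, -0.9]))
release (32.2, array([0.5132, 0.0937, 0.0044]), 0.0721, 15.0, array([-1.1, -0.7, -0.3]))
open (32.9, array([0.5133, 0.0936, 0.0045]), 0.092, 0.0, array([ 0.1, -0.5, -0.2]))
CHECK left_end mm [ 0.1 -0.1] deg -0.03 0.962
bottom now (array([ 0.52670503,  0.19975528, -0.12120067]), np.float64(0.9837798562483527))
(33.8, array([0.5121, 0.0933, 0.1483]), 0.0918, 0.0, array([-0.2,  0.4,  0.1]))
```

View pics/w3.png

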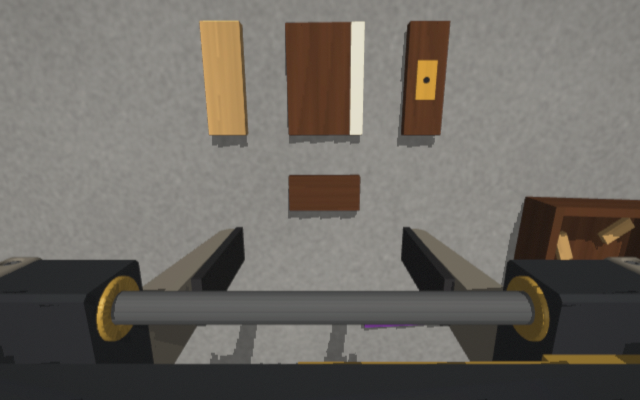

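The back (224,78), left end (324,193) and front (426,80) all sit square around the panel. Next are the right end and divider.

Run:
```python
from h import *
hover(.6,-.356,.2,-.304+np.pi/2); go("right_end",(.6,-.356),.004,.0005,length=True); check("right_end")
hover(.609,-.206,.2,.23); look=wrist("divider",(.609,-.206)); print(look,st())
p,_=viewer.read_camera("wrist"); cv2.imwrite("pics/w4.png",p[:,:,::-1])
if look[1]>.85: go("divider",(.609,-.206),.008,.0007,arm=-.027,z0=.008,look=look)
env.pause(.2)
b=hover(*(B-ex*.0),.25,TH+np.pi/2)
c=cam("wrist"); cv2.imwrite("pics/w5.png",c[3][:,:,::-1])
for n in SZ:
    if n in GOAL:
        G,T=GOAL[n]
        try:
            v,q=locate(c,n,G,z0=.008 if n=="divider" else 0); e=v[:2]-G
            print(n,np.round([e@ex*1e3,e@ey*1e3],1),round(np.degrees((v[2]-T+np.pi/2)%np.pi-np.pi/2),2),round(q,3))
        except Exception as x: print(n,x)
print(st())
```

```text
right_end seen [ 0.5995 -0.356  -0.2792] 0.96
gripped (37.8, array([ 0.5988, -0.3557,  0.0029]), 0.0716, 15.0, array([-0.1, -0.3, -0.1]))
lifted (38.3, array([ 0.5986, -0.3559,  0.1004]), 0.0719, 15.0, array([-0.9,  0.3, -0.6]))
release (42.2, array([0.5401, 0.3074, 0.0044]), 0.0718, 15.0, array([-0.2,  0.8,  0.5]))
open (42.9, array([0.5402, 0.3073, 0.0045]), 0.0922, 0.0, array([-0.2, -0.4, -0.5]))
CHECK right_end mm [ 1.1 26.8] deg 79.02 0.154
(array([ 0.60832   , -0.20490909,  0.23067157]), np.float64(0.9551459620711699)) (45.6, array([ 0.6094, -0.204 ,  0.2   ]), 0.0918, 0.0, array([-0.3, -0.1,  0.6]))
divider seen [ 0.6083 -0.2049  0.2307] 0.955
gripped (48.8, array([ 0.5812, -0.2109,  0.0069]), 0.0088, 15.0, array([0.1, 0.2, 0.2]))
lifted (49.3, array([ 0.5812, -0.2112,  0.1005]), 0.0085, 15.0, array([ 0.1, -0.2, -0.6]))
release (52.2, array([0.5233, 0.1727, 0.0167]), 0.0091, 15.0, array([ 0.5, -0.1,  0. ]))
open (53.6, array([0.5232, 0.1726, 0.0167]), 0.0921, 0.0, array([0.1, 0.6, 0.2]))
front [0.5 0.4] -0.0 0.956
back [ 0.5 -0.2] -0.12 0.978
left_end [ 0.3 -0. ] 0.05 0.955
right_end [ 0.6 -0.2] 0.01 0.965
divider [6.6 7.1] 37.06 0.293
(55.1, array([0.5262, 0.1994, 0.2489]), 0.0918, 0.0, array([-0.7,  0.9, -0.4]))
```

View pics/w5.png

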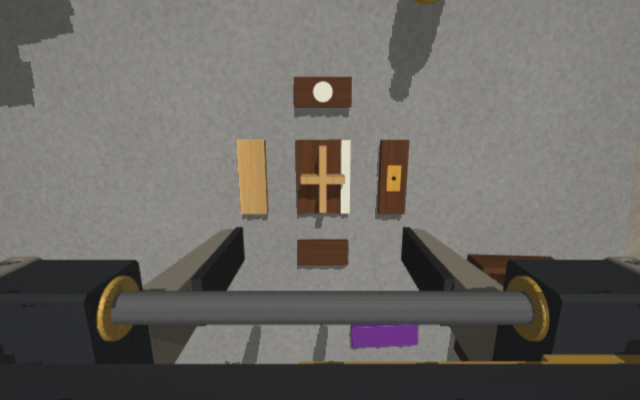

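The right end (322,92) and all the boards are in place. The divider stands on the panel (323,180), but the shared mask can't separate it from the walnut. I'll check it with a pale-only mask.

Run:
```python
from h import *
c=list(cam("wrist")); p=c[3].copy(); hs=cv2.cvtColor(p,cv2.COLOR_RGB2HSV)
q=p.astype(int); m=(q[...,0]>135)&(q[...,0]-q[...,2]>45)
print(q[180,323],q[160,310],q[180,346])
o=np.full_like(p,110); o[m]=[220,150,80]; c[3]=o
v,i=locate(c,"divider",B,z0=.008,rad=.06); e=v[:2]-B
print(np.round([e@ex*1e3,e@ey*1e3],1),round(np.degrees((v[2]-TH-np.pi/2+np.pi/2)%np.pi-np.pi/2),2),round(i,3))
cv2.imwrite("pics/w6.png",cv2.resize(np.hstack([p[120:280,230:420],o[120:280,230:420]])[:,:,::-1],None,fx=2,fy=2))
print(st())
```

```text
[192 151  93] [90 57 36] [221 215 191]
[ 0.3 -0. ] 0.03 0.966
(55.1, array([0.5261, 0.1991, 0.2484]), 0.0921, 0.0, array([ 0.2, -0. , -0.8]))
```

View pics/w6.png

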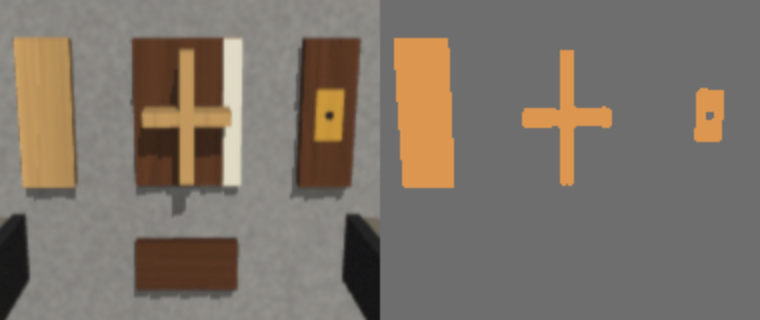

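The divider is centred to 0.3 mm and 0.03° (cross at (185,117) in the crop), and everything has been let go.

```bash
python3 -c "
from station import *
print(workorder.finish_job())"
```

```text
the job is handed in; nothing more can be done
None
```

The job is handed in: all four boards and the divider are in place around and on the panel, measured within about 0.6 mm and 0.2° of target, after about 55 s of robot time, with nothing held and no bystander or look-alike handled.

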